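# Load the board tester and latch its sliding guard

### The job

Load the power-supply board into the tester: set its carrier flat between the four corner guides of the nest, with the white plug towards the latch end. Then slide the clear guard shut over it until the spring latch clicks and keeps it shut by itself; how far it has to go differs, so feel for the click and stop there, rather than press hard into the rubber buffer just past it. Leave the other things on the bench where they are.

Things in the scene. Friction and masses are not known exactly. Their poses are not given: they have to be found in the camera images.
- board: Board on a brown carrier 70 x 100 x 10 mm (x, y, z), 0.28 kg; origin: centre of the underside. Amid its green top (z 12 mm) stands a finned aluminium heat sink, 14 mm thick in x, 44 long in y, z 12 to 46 mm: pinch it across x. White plug 40 x 10 x 10 mm along the -y end, three black capacitors 18 mm high along the +y end; free beside the sink within 29 mm of the middle in y.
- board_plug (a point): Middle of the carrier's lower edge at the plug end, 50 mm from the carrier's origin along its own -y.
- nest (a point): Where a seated carrier's origin lies: seat centre, 76 mm above the bench; axes the tester's and a seated carrier's: z up, y along the slide, -y to the latch. Aluminium corner guides stand 15 mm above the seat, flare out over the upper 7 mm, leave 1.5 mm of play each side. 55 mm free beyond them in x; head wall 71 mm off in -y. White chassis 230 x 555 mm, 70 mm high.
- nest_plug (a point): Point of the seat under the plug end of a seated carrier, 50 mm from nest along -y, by the tester's black contact block.
- guard_handle (a point): Middle of the grip bar of the guard's black bow handle; axes the tester's. Bar 12 mm thick, 110 mm long in x, axis 194 mm above the bench, 40 mm above the guard's top panel. The guard is a clear hood, 200 mm wide, open at the latch end; it reaches 145 mm ahead (-y) and 45 mm behind (+y) of the bar, and a steel tongue 22 mm wide 59 mm farther ahead.
- guard (a joint): Slide, m, growing as it opens to the tester's +y; starts at 0.225 to 0.255, drags with 1.5 N. From 0.030 on an ejector pushes back: 3 N, growing 0.1 N per mm; let go unlatched, the guard returns to about 0.03. The latch block was set by hand in slots, so it catches anywhere from -0.012 to +0.012; the tongue lifts the bolt from about 20 mm before that (6 N more; up to 17 N in all).
- latch (a joint): Lift of the sprung latch bolt (black knob on the head wall, top 209 mm above the bench), m: 0 when down, about 0.0055 while the tongue passes under it; drops to 0 with a click once the hook is past, and then holds the guard.
- buffer (a joint): Squeeze of the rubber buffer that stops the guard (black, 16 mm in diameter, 12 mm long, beside the latch), m: 0 when free. The guard meets it about 2 mm past the catch; it yields 1 mm per 15 N and must not be squeezed by more than 1.2 mm (18 N).
- spare_jig: Bystander: empty brown carrier, 70 x 100 x 10 mm with two low clips and no heat sink, lying on the bench; origin at the centre of its underside.
- fan: Bystander: black square cooling fan, 92 x 92 x 25 mm, lying flat; origin at the centre of its underside.
- parts_tray: Bystander: grey tray of small parts, 150 x 110 x 35 mm; origin at the centre of its underside.
Things that resemble listed ones, but are neither listed nor needed, are in the scene too. Of the things like the board, leave any that is blue or pink; of the rest the larger one is meant.

How it is judged:
By the outcome, as a careful person would: the job done as asked, in the order asked, and still so for the second after the job is handed in, with the robot touching nothing.
It also fails if it takes over 70 s, if anything falls off the work surface, if the arm or the gripper's body presses on something with over 40 N, if the wrist force passes 120 N, or if a joint passes its speed limit or range.

### The arm

A 6-joint arm with a two-finger parallel gripper is mounted at the origin on the work surface. World frame = base frame: x ahead of the robot, y to its left, z up, the work surface at z = 0. Lengths are in m, angles in rad, forces in N, time in s.
With the tool pointing down it reaches from about 0.4 to 0.925 m from the base axis. Payload 3.4 kg.
Tool frame: the origin (TCP) lies midway between the tips of the shut fingers; the grasp point (between the pads) lies 19 mm behind it; z points along the fingers, x is the direction in which the jaws open and shut, and the axes are right-handed (so a half turn about z gives the same grasp; the last joint's range is limited). The gripper opens to 85 mm and grips with 20 to 120 N. Pads are 22 mm wide; open, the fingers measure 114 mm over their backs; the gripper's body (76 mm by 85 mm) begins 54 mm behind the grasp point. The pads swing forward as they close: fully open they stand 13 mm farther back than shut.
Start: joints at [-1.212, 0.307, 1.506, -0, 1.328, -0.073], TCP at [0.241, -0.522, 0.231] pointing down, gripper open.
Joint ranges: [-3.12, 3.12], [-1.05, 2.28], [0.14, 2.33], [-1.42, 4.57], [0.1, 2.73], [-2.68, 2.68]. Speed limits (rad/s): [2.57, 2.57, 3.14, 3.14, 3.14, 3.14].

### API

Orientations are given as a unit quaternion [w, x, y, z].
In Python, from station import ctrl gives the robot as it stands.
- The arm moves only by the tool play_rows, never from a script. Its argument "rows" is a list of rows, each an object of numbers: "jaw": the opening, from 0 (shut) to 1 (fully open); "tx", "ty", "tz": the shift along the tool's x, y, z in m; "wx", "wy", "wz": the turn, a rotation vector about the tool's x, y, z in degrees. In form: [{"jaw": .., "tx": .., "ty": .., "tz": .., "wx": .., "wy": .., "wz": ..}, ...]. A call has 1 to 20 rows; each row is the pose to reach, as a shift and turn from the pose commanded when the call began, along the tool's axes at that moment; what a row does not reach only later rows make up. A row lasts 1/12 s, in which the tool goes at most 41.7 mm and 7.16 degrees, less where a joint would pass 70% of its speed; a pose out of reach is approached as far as the arm can. A call with a gripper value outside its range is refused whole. The fingers move at their own pace and stop on an object; the grip force is fixed at half the most. Time passes only in rows, so rows that repeat a pose let the fingers close. It gives the time, the measured TCP pose, the force and the opening at its end, in the units of the state.
- ctrl.get_obs(): the state, without advancing time (a new reading comes with each control period).
- ctrl.snapshot(name): name is "scene" or "top" or "wrist"; returns a dict with "color" (384x512x3 uint8, red, green, blue), "z_map" (384x512 float32, m along the optical axis (not along the pixel's ray), 0 where there is no reading), "fov_y" (degrees; the focal length in pixels is half the picture's height over the tangent of half this angle, whatever the lens; pixels are square), "cx", "cy" (the principal point, pixels), "cam_to_world" (4x4, takes a point from camera to world coordinates). Camera axes: x right, y down, z forward; pixel columns grow to the right and rows downward; lengths in m; the calibration is good to about 2 mm. A picture is of the moment at which its call begins.
- ctrl.sign_off(): hands the job in, once; it reports no verdict.
Trained networks look in the newest picture that a camera, given by its name, has taken for a name from the list of things; names that differ only in an ending like _2 or _b are one class to them, and where a whole thing is asked for, a point or a joint stands for the part that bears it (a point fixed in the world has none). Each returns a list of dicts, best first, with "confidence" (0 to 1); they miss things now and then, are a little off and sometimes report something else, mostly with a low value. They report only what shows in the picture. A call takes as long as a camera call. They do not tell look-alikes from the thing itself.
- ctrl.recognise(camera, thing): "uv" ([column, row] in pixels, amid what is visible of it).
- ctrl.silhouettes(camera, thing): "pixels" (384x512 bool, what is visible of it) and "uv" ([column, row] in pixels, amid what is visible of it).
- ctrl.pinpoint(camera, thing): "uv" ([column, row] in pixels: a listed point, or the origin of a listed thing).
The state is a dict: "time_s": time; "joint_positions": joint angles; "qvel": joint speeds; "joint_efforts": joint torques, N m; "position": TCP position; "ee_rot": TCP orientation; "force": force on the tool from outside, world axes, zero at the start; "wrist_torque": the same for the moment, N m; "finger_gap": finger opening in m.
Only numpy, scipy, OpenCV 4.12 (cv2) and the standard library are available. Lean on these libraries where they do the work, as an engineer would, in place of code of your own. Each camera call takes 0.05 s, during which the arm holds its last target. There are 200 camera calls.

## Working session

There is one attempt and no reset: what is moved stays moved. The work goes in short steps, Python scripts to look and compute and a tool call to move; the robot and the scene stay as the last step left them, time stands still between calls to the robot, and variables do not carry over. Pictures are saved under pics/ and viewed, about 8 in all and at most 12, crops included, and the job is handed in when it is done.

Besides the shell and the picture viewer there is one more tool, called after ">>>" as name(argument=value, ...), one argument or row to a line, values as JSON. play_rows: Moves the arm, as the interface text tells. Its arguments: {"type":"object","properties":{"rows":{"type":"array"}},"required":["rows"]}

```bash
mkdir -p pics; cat > h.py <<'E'
import numpy as np, cv2
from station import ctrl
def snap(n,f=None):
    s=ctrl.snapshot(n)
    if f: cv2.imwrite('pics/'+f,cv2.cvtColor(s['color'],cv2.COLOR_RGB2BGR))
    return s
def foc(s): return s['color'].shape[0]/2/np.tan(np.radians(s['fov_y'])/2)
def cloud(s):
    f=foc(s);z=s['z_map'];h,w=z.shape;u,v=np.meshgrid(np.arange(w),np.arange(h))
    p=np.stack([(u-s['cx'])*z/f,(v-s['cy'])*z/f,z],-1)
    T=s['cam_to_world'];return p@T[:3,:3].T+T[:3,3]
def at_z(s,uv,zw):
    f=foc(s);T=s['cam_to_world'];d=T[:3,:3]@np.array([(uv[0]-s['cx'])/f,(uv[1]-s['cy'])/f,1])
    return T[:3,3]+d*(zw-T[2,3])/d[2]
E
python3 - <<'E'
from h import *
np.set_printoptions(precision=4,suppress=True)
a=snap('scene','s1.png');b=snap('top','t1.png')
cv2.imwrite('pics/st1.png',np.vstack([cv2.imread('pics/s1.png')]))
for n,s in(('scene',a),('top',b)):
    print(n,s['cam_to_world'][:3,3])
    C=cloud(s)
    for t in ['board','board_plug','nest','nest_plug','guard_handle','latch','buffer','spare_jig']:
        for d in ctrl.pinpoint(n,t)[:4] if t not in('latch','buffer') else ctrl.recognise(n,t)[:2]:
            u=np.round(d['uv']).astype(int);print(t,u,round(d['confidence'],2),C[min(max(u[1],0),383),min(max(u[0],0),511)])
E
```

```text
scene [1.3409 0.3198 1.0518]
board [180 189] 0.95 [ 0.3576 -0.3036  0.0099]
board [164 171] 0.61 [ 0.2751 -0.411  -0.0008]
board [193 164] 0.58 [ 0.2197 -0.3154  0.0132]
board [213 198] 0.56 [ 0.3658 -0.1737  0.011 ]
board_plug [222 199] 0.78 [ 0.3647 -0.1404  0.0149]
board_plug [167 190] 0.73 [ 0.4895 -0.2673  0.1322]
board_plug [159 164] 0.63 [ 0.2464 -0.4465  0.0018]
board_plug [182 165] 0.58 [ 0.2362 -0.3533  0.012 ]
nest [197 239] 0.81 [ 0.6034 -0.1206  0.0772]
nest_plug [181 234] 0.82 [ 0.5981 -0.1755  0.0746]
guard_handle [290 246] 0.95 [0.6444 0.1683 0.1984]
spare_jig [353 229] 0.58 [0.3601 0.308  0.0085]
top [ 0.1658 -0.0065  1.5624]
board [292 212] 0.83 [ 0.3613 -0.1699  0.0118]
board [361 236] 0.75 [ 0.2681 -0.4413  0.0064]
board_plug [361 241] 0.73 [ 0.2484 -0.4398  0.0089]
board_plug [281 211] 0.68 [ 0.3674 -0.1278 -0.0066]
board_plug [338 212] 0.56 [ 0.3603 -0.3492  0.0265]
nest [280 150] 0.8 [ 0.5968 -0.1195  0.0752]
nest [339 212] 0.71 [ 0.3644 -0.3603 -0.0053]
nest_plug [295 148] 0.74 [ 0.6061 -0.1786  0.0721]
guard_handle [204 129] 0.69 [0.6376 0.1636 0.1988]
spare_jig [174 213] 0.89 [0.3553 0.2968 0.01  ]
```

View pics/s1.png

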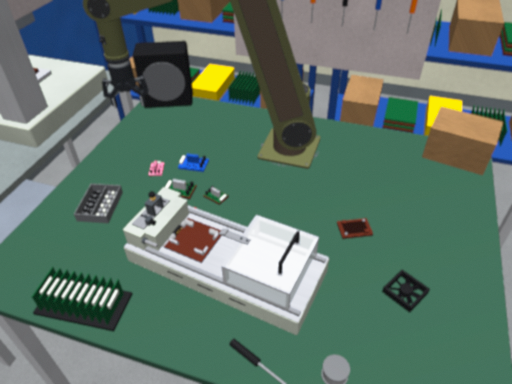

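View pics/t1.png

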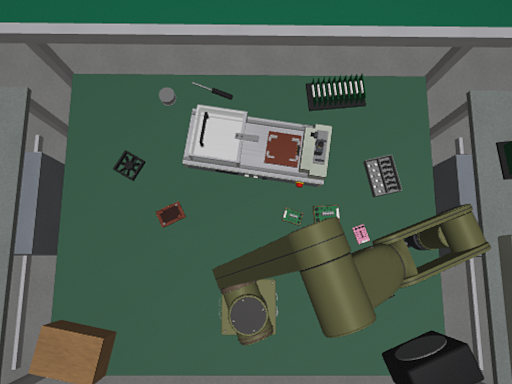

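Candidates like the board are the pink one (scene 156,168), the blue one (193,162), the larger green one (181,188; top 325,213) and the smaller green one (215,196; top 292,215). By the description it is the larger green one, so I'll check it in a crop.

```bash
python3 - <<'E'
from h import *
np.set_printoptions(precision=4,suppress=True)
s=cv2.imread('pics/s1.png');t=cv2.imread('pics/t1.png')
A=cv2.resize(s[150:210,145:235],None,fx=6,fy=6,interpolation=cv2.INTER_CUBIC)[:,:540]
B=cv2.resize(t[190:240,275:365],None,fx=6,fy=6,interpolation=cv2.INTER_CUBIC)
cv2.imwrite('pics/c1.png',np.vstack([A,B])[:,:][:660])
b=snap('top');C=cloud(b)
# estimates
for n in('scene','top'):
    s=snap(n);C=cloud(s)
    for d in ctrl.silhouettes(n,'board')[:5]:
        m=d['pixels'];p=C[m];print(n,np.round(d['uv']),round(d['confidence'],2),m.sum(),np.median(p,0),p[:,2].max())
    for d in ctrl.silhouettes(n,'guard_handle')[:1]:
        m=d['pixels'];p=C[m];p=p[(p[:,2]>.185)&(p[:,2]<.21)]
        print('handle',p.mean(0),len(p),np.linalg.svd(p-p.mean(0))[2][0])
    d=ctrl.pinpoint(n,'nest');e=ctrl.pinpoint(n,'nest_plug')
    print('nest',at_z(s,d[0]['uv'],.076),at_z(s,e[0]['uv'],.076))
E
```

```text
scene [193. 163.] 0.87 432 [ 0.216  -0.3152  0.0133] 1.0517864726962034
scene [183. 190.] 0.74 355 [ 0.3601 -0.2894  0.0172] 0.049425422725517976
scene [215. 195.] 0.62 224 [ 0.3545 -0.1697  0.0103] 0.03773647900973698
scene [161. 169.] 0.6 155 [ 0.2898 -0.4377  0.0093] 0.0342021656642999
handle [0.6545 0.1664 0.1973] 197 [ 0.9889 -0.147  -0.0202]
nest [ 0.6015 -0.1309  0.076 ] [ 0.5987 -0.1645  0.076 ]
top [326. 211.] 0.84 327 [ 0.3596 -0.302   0.0131] 1.562357442250545
top [359. 234.] 0.63 217 [ 0.2761 -0.4387  0.0075] 0.03370009900508575
top [290. 214.] 0.54 227 [ 0.3425 -0.172   0.0094] 0.04121279731424554
handle [0.6427 0.1661 0.1982] 106 [-0.9901  0.1389  0.0183]
nest [ 0.6176 -0.1301  0.076 ] [ 0.6005 -0.1765  0.076 ]
```

View pics/c1.png

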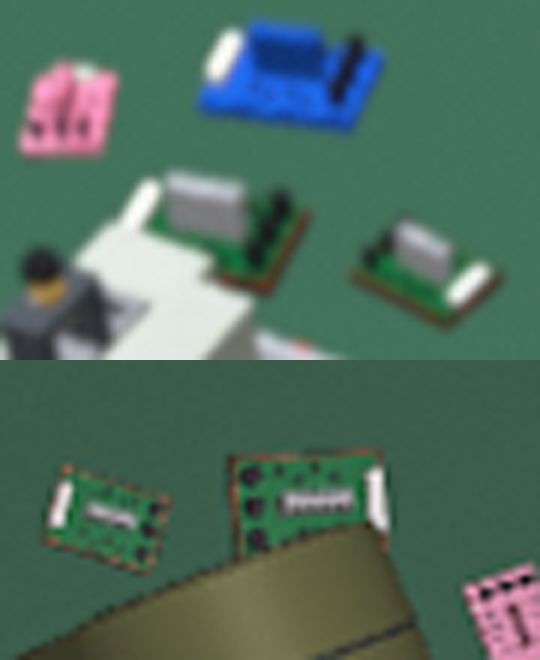

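The crop shows the large green board at about (scene 181,188), brown-edged, with its white plug towards world -y and its capacitors towards +y. The small green one is reversed at (215,196), and the other two are blue and pink. Next I'll look from the wrist camera.

```bash
cat >> h.py <<'E'
from scipy.spatial.transform import Rotation as R
def tcp():
    o=ctrl.get_obs();q=np.array(o['ee_rot']);return np.array(o['position']),R.from_quat(q[[1,2,3,0]]).as_matrix(),o
def go(pos,yaw):
    """tool shift and turn to TCP pos, pointing down, jaw axis at world yaw (deg), nearest half turn"""
    p,M,o=tcp();t=M.T@(np.array(pos)-p);best=None
    for y in(yaw,yaw+180):
        c,s=np.cos(np.radians(y)),np.sin(np.radians(y));X=np.array([c,s,0]);Z=np.array([0,0,-1.]);N=np.stack([X,np.cross(Z,X),Z],1)
        w=R.from_matrix(M.T@N).as_rotvec(degrees=True)
        if best is None or np.linalg.norm(w)<np.linalg.norm(best):best=w
    print('t',np.round(t,4),'w',np.round(best,2))
E
python3 - <<'E'
from h import *
np.set_printoptions(precision=4,suppress=True)
p,M,o=tcp();print(p,M,o['force'],o['finger_gap'])
s=snap('wrist');T=np.eye(4);T[:3,:3]=M;T[:3,3]=p;print(np.linalg.inv(T)@s['cam_to_world'],s['fov_y'])
go([.30,-.28,.32],8); go([.355,-.305,.32],-8)
E
```

```text
[ 0.2411 -0.522   0.2313] [[ 0.4194 -0.9078  0.    ]
 [-0.9078 -0.4194 -0.    ]
 [ 0.     -0.     -1.    ]] [-0.2122  0.2582  1.1718] 0.08578779142951247
[[ 1.      0.0001  0.0008  0.0004]
 [-0.0003  0.9561  0.2931 -0.0753]
 [-0.0007 -0.2931  0.9561 -0.1418]
 [ 0.      0.      0.      1.    ]] 58.33744792224528
t [-0.195  -0.1549 -0.0887] w [ -0.    0.  -73.2]
t [-0.1492 -0.1944 -0.0887] w [ -0.    0.  -57.2]
```

>>> play_rows(
  rows=[
    {"jaw": 1, "tx": -0.179, "ty": -0.214, "tz": -0.089, "wz": -57.2},
    {"jaw": 1, "tx": -0.179, "ty": -0.214, "tz": -0.089, "wz": -57.2},
    {"jaw": 1, "tx": -0.179, "ty": -0.214, "tz": -0.089, "wz": -57.2},
    {"jaw": 1, "tx": -0.179, "ty": -0.214, "tz": -0.089, "wz": -57.2},
    {"jaw": 1, "tx": -0.179, "ty": -0.214, "tz": -0.089, "wz": -57.2},
    {"jaw": 1, "tx": -0.179, "ty": -0.214, "tz": -0.089, "wz": -57.2},
    {"jaw": 1, "tx": -0.179, "ty": -0.214, "tz": -0.089, "wz": -57.2},
    {"jaw": 1, "tx": -0.179, "ty": -0.214, "tz": -0.089, "wz": -57.2},
    {"jaw": 1, "tx": -0.179, "ty": -0.214, "tz": -0.089, "wz": -57.2},
    {"jaw": 1, "tx": -0.179, "ty": -0.214, "tz": -0.089, "wz": -57.2},
    {"jaw": 1, "tx": -0.179, "ty": -0.214, "tz": -0.089, "wz": -57.2},
    {"jaw": 1, "tx": -0.179, "ty": -0.214, "tz": -0.089, "wz": -57.2},
  ],
)

```text
invalid input
```

```bash
python3 - <<'E'
from h import *
np.set_printoptions(precision=4,suppress=True)
p,M,o=tcp();print(p,o['time_s'],o['force'],o['joint_positions'])
s=snap('wrist','w1.png');C=cloud(s)
for t in('board','board_plug'):
    for d in ctrl.pinpoint('wrist',t)[:3]:print(t,d['uv'],d['confidence'],at_z(s,d['uv'],0))
for d in ctrl.silhouettes('wrist','board')[:3]:
    m=d['pixels'];P=C[m];print(d['uv'],m.sum(),d['confidence'],P[:,2].max())
    for lo,hi in((.04,.052),(.008,.016)):
        q=P[(P[:,2]>lo)&(P[:,2]<hi)][:,:2].astype(np.float32)
        if len(q)>20: print(lo,len(q),q.mean(0),cv2.minAreaRect(q*1000))
E
```

```text
[ 0.2411 -0.522   0.2313] 1.5 [-0.685   0.1831  0.3126] [-1.2115  0.3069  1.5064  0.      1.3284 -0.0735]
board [211.0, 94.2] 0.78 [ 0.2792 -0.4438  0.    ]
board [77.7, 107.9] 0.74 [ 0.2073 -0.3214  0.    ]
board_plug [206.8, 130.5] 0.78 [ 0.2425 -0.4539  0.    ]
board_plug [126.8, 123.4] 0.63 [ 0.2136 -0.3735  0.    ]
[207.2, 91.7] 3231 0.81 0.37315604733473023
0.008 714 [ 0.2714 -0.4454] ((277.3263854980469, -442.8386535644531), (64.59522247314453, 43.15475082397461), 18.950382232666016)
[72.7, 106.4] 7191 0.57 0.37315604733473023
0.04 699 [ 0.2087 -0.3219] ((208.30023193359375, -321.6912841796875), (14.547041893005371, 45.195831298828125), 6.731914520263672)
0.008 4572 [ 0.2126 -0.325 ] ((208.3738250732422, -321.9358825683594), (70.18009948730469, 100.54818725585938), 6.377340793609619)
[138.4, 4.8] 259 0.49 0.013720151434925498
0.008 179 [ 0.3272 -0.3502] ((324.4501037597656, -348.21514892578125), (9.524903297424316, 27.22772979736328), 25.08589744567871)
```

View pics/w1.png

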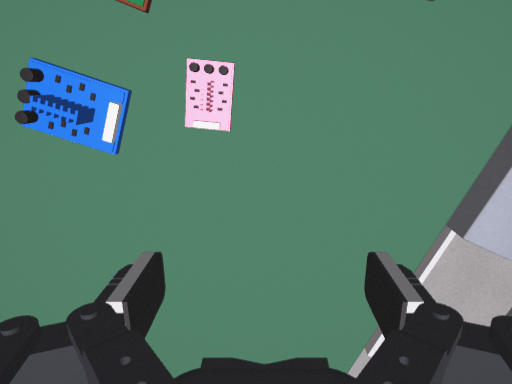

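The move was refused, so the picture was still taken at the start pose: blue board at (75,107), pink at (210,95). I'll resend with all keys in every row.

>>> play_rows(
  rows=[
    {"jaw": 1, "tx": -0.179, "ty": -0.214, "tz": -0.089, "wx": 0, "wy": 0, "wz": -57.2},
    {"jaw": 1, "tx": -0.179, "ty": -0.214, "tz": -0.089, "wx": 0, "wy": 0, "wz": -57.2},
    {"jaw": 1, "tx": -0.179, "ty": -0.214, "tz": -0.089, "wx": 0, "wy": 0, "wz": -57.2},
    {"jaw": 1, "tx": -0.179, "ty": -0.214, "tz": -0.089, "wx": 0, "wy": 0, "wz": -57.2},
    {"jaw": 1, "tx": -0.179, "ty": -0.214, "tz": -0.089, "wx": 0, "wy": 0, "wz": -57.2},
    {"jaw": 1, "tx": -0.179, "ty": -0.214, "tz": -0.089, "wx": 0, "wy": 0, "wz": -57.2},
    {"jaw": 1, "tx": -0.179, "ty": -0.214, "tz": -0.089, "wx": 0, "wy": 0, "wz": -57.2},
    {"jaw": 1, "tx": -0.179, "ty": -0.214, "tz": -0.089, "wx": 0, "wy": 0, "wz": -57.2},
    {"jaw": 1, "tx": -0.179, "ty": -0.214, "tz": -0.089, "wx": 0, "wy": 0, "wz": -57.2},
    {"jaw": 1, "tx": -0.179, "ty": -0.214, "tz": -0.089, "wx": 0, "wy": 0, "wz": -57.2},
    {"jaw": 1, "tx": -0.179, "ty": -0.214, "tz": -0.089, "wx": 0, "wy": 0, "wz": -57.2},
  ],
)

```text
time_s: 2.62
position: [0.3599, -0.2703, 0.3199]
ee_rot: [0.0, 0.997, -0.072, -0.0]
force: [-0.5, -0.0, -0.1]
finger_gap: 0.0851
```

```bash
python3 - <<'E'
from h import *
np.set_printoptions(precision=4,suppress=True)
s=snap('wrist','w2.png');C=cloud(s)
for t in('board','board_plug'):
    for d in ctrl.pinpoint('wrist',t)[:2]:print(t,d['uv'],d['confidence'],at_z(s,d['uv'],0))
for d in ctrl.silhouettes('wrist','board')[:2]:
    m=d['pixels'];P=C[m];print(d['uv'],m.sum(),d['confidence'])
    for lo,hi in((.04,.052),(.006,.016)):
        q=P[(P[:,2]>lo)&(P[:,2]<hi)][:,:2].astype(np.float32)
        if len(q)>20: print(lo,len(q),q.mean(0),cv2.minAreaRect(q*1000))
# nest, if in view: high points near nest
print(ctrl.pinpoint('wrist','nest')[:1])
E
```

```text
board [224.9, 263.6] 0.91 [ 0.2761 -0.4402  0.    ]
board [242.3, 69.9] 0.77 [ 0.3462 -0.1732  0.    ]
board_plug [271.2, 204.7] 0.72 [ 0.3577 -0.3574  0.    ]
board_plug [204.9, 278.2] 0.68 [ 0.2416 -0.4603  0.    ]
[240.3, 69.0] 2592 0.94
0.006 2098 [ 0.3473 -0.1709] ((346.5, -173.26951599121094), (73.61483764648438, 51.46163558959961), 72.96839141845703)
[227.0, 267.6] 1367 0.91
0.006 931 [ 0.2769 -0.4389] ((278.87579345703125, -441.7669982910156), (66.27747344970703, 47.548709869384766), 19.702701568603516)
[]
```

View pics/w2.png

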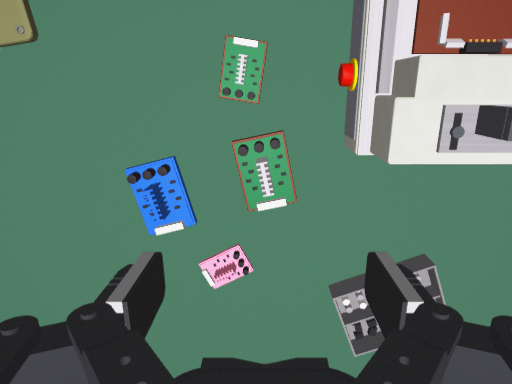

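The target board is at pixel (264,172) with its plug at (271,204). Blue is at (160,195), the small green one at (243,68) and pink at (226,266). I'll fit the rectangle from depth.

```bash
python3 - <<'E'
from h import *
np.set_printoptions(precision=4,suppress=True)
s=snap('wrist');C=cloud(s)
m=(C[...,2]>.005)&(C[...,2]<.06);m=m.astype(np.uint8);n,L=cv2.connectedComponents(m);P=C[(L==L[178,250])];print(L[178,250],len(P))
for lo,hi in((.038,.056),(.006,.016)):
    q=P[(P[:,2]>lo)&(P[:,2]<hi)][:,:2].astype(np.float32)
    print(lo,len(q),q.mean(0),cv2.minAreaRect(q*1000))
q=P[(P[:,2]>.038)];print(np.median(q,0))
E
```

```text
6 3770
0.038 316 [ 0.356  -0.3061] ((355.6511535644531, -306.6812744140625), (14.000073432922363, 44.360069274902344), 3.2006616592407227)
0.006 2802 [ 0.3562 -0.3032] ((355.75494384765625, -306.54302978515625), (69.97946166992188, 100.15436553955078), 3.770622968673706)
[ 0.356  -0.3059  0.045 ]
```

>>> play_rows(
  rows=[
    {"jaw": 1, "tx": 0.224, "ty": -0.194, "tz": 0, "wx": 0, "wy": 0, "wz": 0},
    {"jaw": 1, "tx": 0.224, "ty": -0.194, "tz": 0, "wx": 0, "wy": 0, "wz": 0},
    {"jaw": 1, "tx": 0.224, "ty": -0.194, "tz": 0, "wx": 0, "wy": 0, "wz": 0},
    {"jaw": 1, "tx": 0.224, "ty": -0.194, "tz": 0, "wx": 0, "wy": 0, "wz": 0},
    {"jaw": 1, "tx": 0.224, "ty": -0.194, "tz": 0, "wx": 0, "wy": 0, "wz": 0},
    {"jaw": 1, "tx": 0.224, "ty": -0.194, "tz": 0, "wx": 0, "wy": 0, "wz": 0},
    {"jaw": 1, "tx": 0.224, "ty": -0.194, "tz": 0, "wx": 0, "wy": 0, "wz": 0},
    {"jaw": 1, "tx": 0.224, "ty": -0.194, "tz": 0, "wx": 0, "wy": 0, "wz": 0},
    {"jaw": 1, "tx": 0.224, "ty": -0.194, "tz": 0, "wx": 0, "wy": 0, "wz": 0},
  ],
)

```text
time_s: 3.67
position: [0.6111, -0.1076, 0.3189]
ee_rot: [-0.0, 0.998, -0.069, -0.001]
force: [-0.2, 0.0, -0.7]
finger_gap: 0.0854
```

```bash
python3 - <<'E'
from h import *
np.set_printoptions(precision=4,suppress=True)
p,M,o=tcp();print(p,o['time_s'],o['joint_positions'])
s=snap('wrist','w3.png');C=cloud(s);np.save('w3.npy',C)
for t in('nest','nest_plug','guard_handle'):
    for d in ctrl.pinpoint('wrist',t)[:2]:print(t,d['uv'],round(d['confidence'],2),at_z(s,d['uv'],.194 if t[0]=='g' else .076))
for d in ctrl.silhouettes('wrist','guard_handle')[:1]:
    P=C[d['pixels']];P=P[(P[:,2]>.19)&(P[:,2]<.21)];print('h',len(P),cv2.minAreaRect((P[:,:2]*1000).astype(np.float32)),P[:,2].max())
E
```

```text
[ 0.6111 -0.1076  0.3189] 3.6667 [-0.2425  0.322   1.2637  0.0002  1.5572 -0.1052]
nest [259.6, 176.7] 0.7 [ 0.6026 -0.1319  0.076 ]
nest [259.9, 211.6] 0.42 [ 0.5969 -0.1745  0.076 ]
nest_plug [259.2, 213.0] 0.57 [ 0.5958 -0.1761  0.076 ]
guard_handle [262.5, 175.3] 0.22 [ 0.6111 -0.101   0.194 ]Traceback (most recent call last):
  File "<stdin>", line 8, in <module>
    return umr_maximum(a, axis, None, out, keepdims, initial, where)
ValueError: zero-size array to reduction operation maximum which has no identity
```

View pics/w3.png

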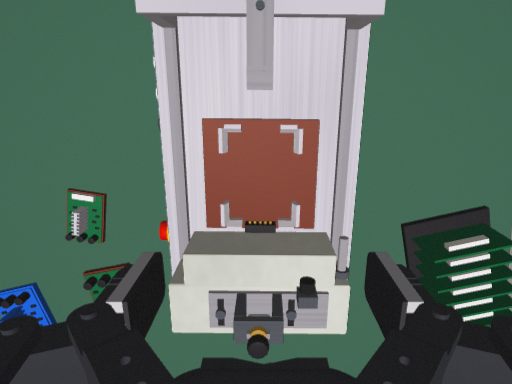

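The wrist view shows the nest (brown seat, four L guides) around (260,176), contact block at (260,228), and the latch head below it with the guard's tongue at (260,45). I'll fit the guides from depth.

```bash
python3 - <<'E'
import numpy as np,cv2
np.set_printoptions(precision=4,suppress=True)
C=np.load('w3.npy')[110:232,195:325];I=cv2.imread('pics/w3.png')[110:232,195:325]
z=C[...,2];print(np.histogram(z,bins=np.arange(.066,.12,.003)))
m=(z>.084)&(z<.097)
hsv=cv2.cvtColor(I,cv2.COLOR_BGR2HSV)
n,L,st,ce=cv2.connectedComponentsWithStats(m.astype(np.uint8))
for i in range(1,n):
    if st[i,4]>15:
        q=C[L==i];print(ce[i]+[195,110],st[i],q.min(0),q.max(0))
P=C[m][:,:2]
red=(I[...,2].astype(int)-I[...,1]>40)&(abs(z-.074)<.008)
r=C[red];print('plate',len(r),np.median(r[:,2]),cv2.minAreaRect((r[:,:2]*1000).astype(np.float32)))
E
```

```text
(array([1223, 2140, 3895, 6761,   63,  159,  293,  681,  570,    4,    0,
          0,    0,    0,    0,    0,    0]), array([0.066, 0.069, 0.072, 0.075, 0.078, 0.081, 0.084, 0.087, 0.09 ,
       0.093, 0.096, 0.099, 0.102, 0.105, 0.108, 0.111, 0.114, 0.117]))
[226.1394 134.9242] [ 23  14  24  29 330] [ 0.5632 -0.0961  0.084 ] [ 0.5909 -0.066   0.0941]
[294.5631 136.1877] [ 85  15  23  29 325] [ 0.6322 -0.1082  0.0842] [ 0.6557 -0.0752  0.0929]
[228.5578 218.3367] [ 26  92  22  27 294] [ 0.5504 -0.1865  0.0841] [ 0.575  -0.154   0.0933]
[291.1234 219.0065] [ 83  93  22  27 308] [ 0.6157 -0.1964  0.084 ] [ 0.6433 -0.1659  0.0924]
[259.8351 226.7216] [ 50 111  31  11 291] [ 0.5769 -0.1967  0.084 ] [ 0.613  -0.1809  0.0912]
plate 10361 0.07526865214565331 ((603.3177490234375, -131.20831298828125), (129.2231903076172, 129.5122833251953), 81.69811248779297)
```

```bash
python3 - <<'E'
import numpy as np,cv2
from scipy.optimize import minimize
np.set_printoptions(precision=4,suppress=True)
F=np.load('w3.npy');C=F[110:232,195:325];z=C[...,2]
m=(z>.087)&(z<.097);n,L,st,ce=cv2.connectedComponentsWithStats(m.astype(np.uint8))
g=[C[L==i][:,:2] for i in range(1,n) if st[i,4]>50];cs=[(q.min(0)+q.max(0))/2 for q in g]
for q,c in zip(g,cs):print(len(q),q.mean(0))
# chassis/head-plate direction: long edges
c=[q.mean(0) for q in g if abs(q.mean(0)[0]-.595)>.012]
P=np.concatenate([q for q in g if abs(q.mean(0)[0]-.595)>.012]).astype(np.float32)
print('centroids mean',np.mean(c,0)); r=cv2.minAreaRect(P*1000);print('rect',r)
a=np.radians(-8.3)
for deg in(-9,-8.3,-7.6):
    a=np.radians(deg);Rm=np.array([[np.cos(a),np.sin(a)],[-np.sin(a),np.cos(a)]]);Q=P@Rm.T
    lo,hi=np.percentile(Q,1,0),np.percentile(Q,99,0);print(deg,lo,hi,hi-lo,Rm.T@((lo+hi)/2))
    for q in g:
        t=(q@Rm.T);print('   ',t.min(0),t.max(0))
E
```

```text
276 [ 0.5738 -0.0773]
270 [ 0.6473 -0.0885]
227 [ 0.5598 -0.1732]
244 [ 0.6327 -0.1844]
238 [ 0.5948 -0.1894]
centroids mean [ 0.6034 -0.1308]
rect ((603.3723754882812, -131.40011596679688), (121.3944091796875, 91.09004974365234), 81.72498321533203)
-9 [ 0.5709 -0.0951] [0.662  0.0249] [0.0911 0.12  ] [ 0.6034 -0.1311]
    [ 0.5704 -0.0058] [0.5942 0.025 ]
    [ 0.6368 -0.0049] [0.6616 0.0252]
    [ 0.5718 -0.0953] [ 0.5954 -0.0649]
    [ 0.6382 -0.0957] [ 0.6627 -0.0639]
    [ 0.5998 -0.0993] [ 0.6351 -0.0895]
-8.3 [ 0.5708 -0.1027] [0.6613 0.0175] [0.0905 0.1202] [ 0.6035 -0.1311]
    [ 0.5705 -0.0129] [0.5945 0.0178]
    [ 0.637 -0.013] [0.6616 0.0172]
    [ 0.5707 -0.1024] [ 0.5943 -0.0719]
    [ 0.6371 -0.1036] [ 0.6616 -0.072 ]
    [ 0.5986 -0.1067] [ 0.6338 -0.097 ]
-7.6 [ 0.5701 -0.1106] [0.6611 0.0104] [0.0909 0.121 ] [ 0.6036 -0.1311]
    [ 0.5704 -0.0199] [0.5947 0.0106]
    [ 0.6372 -0.0211] [0.6614 0.0094]
    [ 0.5694 -0.1095] [ 0.593  -0.0789]
    [ 0.6358 -0.1115] [ 0.6604 -0.08  ]
    [ 0.5972 -0.1142] [ 0.6325 -0.1045]
```

```bash
python3 - <<'E'
from h import *
go([.3557,-.3066,.20],3.6);go([.3557,-.3066,.017],3.6)
E
```

```text
t [-0.2218  0.2301  0.1207] w [  0.02   0.03 -11.71]
t [-0.2217  0.2301  0.3037] w [  0.02   0.03 -11.71]
```

>>> play_rows(
  rows=[
    {"jaw": 1, "tx": -0.222, "ty": 0.23, "tz": 0.12, "wx": 0, "wy": 0, "wz": -11.7},
    {"jaw": 1, "tx": -0.222, "ty": 0.23, "tz": 0.12, "wx": 0, "wy": 0, "wz": -11.7},
    {"jaw": 1, "tx": -0.222, "ty": 0.23, "tz": 0.12, "wx": 0, "wy": 0, "wz": -11.7},
    {"jaw": 1, "tx": -0.222, "ty": 0.23, "tz": 0.12, "wx": 0, "wy": 0, "wz": -11.7},
    {"jaw": 1, "tx": -0.222, "ty": 0.23, "tz": 0.12, "wx": 0, "wy": 0, "wz": -11.7},
    {"jaw": 1, "tx": -0.222, "ty": 0.23, "tz": 0.12, "wx": 0, "wy": 0, "wz": -11.7},
    {"jaw": 1, "tx": -0.222, "ty": 0.23, "tz": 0.12, "wx": 0, "wy": 0, "wz": -11.7},
    {"jaw": 1, "tx": -0.222, "ty": 0.23, "tz": 0.12, "wx": 0, "wy": 0, "wz": -11.7},
    {"jaw": 1, "tx": -0.222, "ty": 0.23, "tz": 0.12, "wx": 0, "wy": 0, "wz": -11.7},
    {"jaw": 1, "tx": -0.222, "ty": 0.23, "tz": 0.12, "wx": 0, "wy": 0, "wz": -11.7},
    {"jaw": 1, "tx": -0.222, "ty": 0.23, "tz": 0.2, "wx": 0, "wy": 0, "wz": -11.7},
    {"jaw": 1, "tx": -0.222, "ty": 0.23, "tz": 0.22, "wx": 0, "wy": 0, "wz": -11.7},
    {"jaw": 1, "tx": -0.222, "ty": 0.23, "tz": 0.22, "wx": 0, "wy": 0, "wz": -11.7},
    {"jaw": 1, "tx": -0.222, "ty": 0.23, "tz": 0.22, "wx": 0, "wy": 0, "wz": -11.7},
  ],
)

```text
time_s: 5.08
position: [0.3559, -0.3031, 0.0976]
ee_rot: [-0.003, 0.999, 0.032, -0.002]
force: [0.1, 0.3, 0.4]
finger_gap: 0.0854
```

```bash
python3 - <<'E'
from h import *
np.set_printoptions(precision=4,suppress=True)
print(tcp()[0],tcp()[2]['force']);go([.3557,-.3066,.017],3.6)
s=snap('wrist','w4.png');C=cloud(s);np.save('w4.npy',C)
m=((C[...,2]>.005)&(C[...,2]<.056)).astype(np.uint8)
P=C[m>0];P=P[np.hypot(P[:,0]-.3557,P[:,1]+.3066)<.064]
q=P[P[:,2]>.036];print(len(q),cv2.minAreaRect((q[:,:2]*1000).astype(np.float32)))
q=P[P[:,2]<.016];print(len(q),cv2.minAreaRect((q[:,:2]*1000).astype(np.float32)))
E
```

```text
[ 0.3559 -0.3031  0.0976] [0.1035 0.2537 0.4057]
t [-0.0001  0.0039  0.0806] w [-0.32  0.22  0.07]
1536 ((355.67327880859375, -306.4109802246094), (13.960258483886719, 44.38610076904297), 3.7849671840667725)
9812 ((355.6363830566406, -306.0986328125), (70.14488220214844, 99.54127502441406), 3.701662063598633)
```

>>> play_rows(
  rows=[
    {"jaw": 1, "tx": 0, "ty": 0, "tz": 0.03, "wx": 0, "wy": 0, "wz": 0},
    {"jaw": 1, "tx": 0, "ty": 0, "tz": 0.04, "wx": 0, "wy": 0, "wz": 0},
    {"jaw": 1, "tx": 0, "ty": 0, "tz": 0.04, "wx": 0, "wy": 0, "wz": 0},
    {"jaw": 1, "tx": 0, "ty": 0, "tz": 0.04, "wx": 0, "wy": 0, "wz": 0},
  ],
)

```text
time_s: 5.47
position: [0.3588, -0.3064, 0.0618]
ee_rot: [0.001, 0.999, 0.032, 0.001]
force: [-0.5, 0.4, -0.1]
finger_gap: 0.0853
```

```bash
python3 - <<'E'
from h import *
np.set_printoptions(precision=4,suppress=True)
print(tcp()[0],tcp()[2]['force']);go([.3557,-.3064,.017],3.7)
E
```

```text
[ 0.3588 -0.3064  0.0618] [-0.5011  0.4153 -0.0862]
t [-0.0032 -0.0003  0.0448] w [ 0.11 -0.11  0.02]
```

```bash
python3 - <<'E'
from h import *
np.set_printoptions(precision=4,suppress=True)
for i in range(5):
    ctrl.snapshot('wrist');p,M,o=tcp();print(o['time_s'],p,np.degrees(np.arctan2(M[1,0],M[0,0])),np.abs(o['qvel']).max())
E
```

```text
5.5167 [ 0.359  -0.3067  0.0621] 3.726151442081162 0.008887959098887436
5.5667 [ 0.3589 -0.3068  0.0622] 3.7195775636900295 0.006002859308320647
5.6167 [ 0.3587 -0.3068  0.0621] 3.7098305036920634 0.008259853594190009
5.6667 [ 0.3585 -0.3066  0.0619] 3.70804478086083 0.008250727990477517
5.7167 [ 0.3582 -0.3064  0.0617] 3.703161790459878 0.009413763949394287
```

>>> play_rows(
  rows=[
    {"jaw": 1, "tx": -0.002, "ty": 0, "tz": 0.025, "wx": 0, "wy": 0, "wz": 0},
    {"jaw": 1, "tx": -0.002, "ty": 0, "tz": 0.04, "wx": 0, "wy": 0, "wz": 0},
    {"jaw": 1, "tx": -0.002, "ty": 0, "tz": 0.044, "wx": 0, "wy": 0, "wz": 0},
    {"jaw": 1, "tx": -0.002, "ty": 0, "tz": 0.044, "wx": 0, "wy": 0, "wz": 0},
    {"jaw": 0, "tx": -0.002, "ty": 0, "tz": 0.044, "wx": 0, "wy": 0, "wz": 0},
    {"jaw": 0, "tx": -0.002, "ty": 0, "tz": 0.044, "wx": 0, "wy": 0, "wz": 0},
    {"jaw": 0, "tx": -0.002, "ty": 0, "tz": 0.044, "wx": 0, "wy": 0, "wz": 0},
    {"jaw": 0, "tx": -0.002, "ty": 0, "tz": 0.044, "wx": 0, "wy": 0, "wz": 0},
    {"jaw": 0, "tx": -0.002, "ty": 0, "tz": 0.044, "wx": 0, "wy": 0, "wz": 0},
    {"jaw": 0, "tx": -0.002, "ty": 0, "tz": 0.044, "wx": 0, "wy": 0, "wz": 0},
    {"jaw": 0, "tx": -0.002, "ty": 0, "tz": 0.044, "wx": 0, "wy": 0, "wz": 0},
    {"jaw": 0, "tx": -0.002, "ty": 0, "tz": 0.044, "wx": 0, "wy": 0, "wz": 0},
  ],
)

```text
time_s: 6.72
position: [0.3556, -0.3061, 0.0168]
ee_rot: [0.0, 0.999, 0.032, 0.0]
force: [-0.1, -0.2, 5.8]
finger_gap: 0.0131
```

>>> play_rows(
  rows=[
    {"jaw": 0, "tx": 0, "ty": 0, "tz": -0.02, "wx": 0, "wy": 0, "wz": 0},
    {"jaw": 0, "tx": 0, "ty": 0, "tz": -0.06, "wx": 0, "wy": 0, "wz": 0},
    {"jaw": 0, "tx": 0, "ty": 0, "tz": -0.1, "wx": 0, "wy": 0, "wz": 0},
    {"jaw": 0, "tx": 0, "ty": 0, "tz": -0.14, "wx": 0, "wy": 0, "wz": 0},
    {"jaw": 0, "tx": 0, "ty": 0, "tz": -0.18, "wx": 0, "wy": 0, "wz": 0},
    {"jaw": 0, "tx": 0, "ty": 0, "tz": -0.21, "wx": 0, "wy": 0, "wz": 0},
    {"jaw": 0, "tx": 0, "ty": 0, "tz": -0.21, "wx": 0, "wy": 0, "wz": 0},
    {"jaw": 0, "tx": 0, "ty": 0, "tz": -0.21, "wx": 0, "wy": 0, "wz": 0},
  ],
)

```text
time_s: 7.38
position: [0.3559, -0.3064, 0.2277]
ee_rot: [0.001, 0.999, 0.032, 0.001]
force: [-0.7, -0.2, -3.3]
finger_gap: 0.0131
```

```bash
python3 - <<'E'
from h import *
np.set_printoptions(precision=4,suppress=True)
s=snap('wrist','w5.png');p,M,o=tcp();C=cloud(s);np.save('w5.npy',C)
print(p,o['force'],o['finger_gap'])
Q=(C-p)@M  # tool frame
I=s['color'].astype(int)
# carrier top points / green in tool frame, z about +5..+10mm
m=(np.abs(Q[...,0])<.06)&(np.abs(Q[...,1])<.07)&(Q[...,2]>-.01)&(Q[...,2]<.03)
q=Q[m];print(len(q),np.histogram(q[:,2],np.arange(-.01,.03,.003)))
q=q[q[:,2]>-.0]
print(cv2.minAreaRect((q[:,:2]*1000).astype(np.float32)),np.percentile(q,[.5,99.5],axis=0))
A=np.c_[q[:,:2],np.ones(len(q))];print(np.linalg.lstsq(A,q[:,2],rcond=None)[0])
go([.6034,-.1312,.22],-8.3)
E
```

```text
[ 0.3548 -0.3052  0.2258] [ 0.2373  0.5463 -3.5651] 0.01289783500811926
14500 (array([ 475,  692,  232,  845, 9251, 2568,  166,  162,  109,    0,    0,
          0,    0]), array([-0.01 , -0.007, -0.004, -0.001,  0.002,  0.005,  0.008,  0.011,
        0.014,  0.017,  0.02 ,  0.023,  0.026,  0.029]))
((1.8906669616699219, -10.6387939453125), (70.34903717041016, 75.70629119873047), 0.030721675604581833) [[-0.0327 -0.0483  0.0004]
 [ 0.0365  0.0225  0.0145]]
[-0.0025 -0.0366  0.0035]
t [ 0.2594 -0.1576  0.0057] w [-0.03  0.03 12.  ]
```

View pics/w5.png

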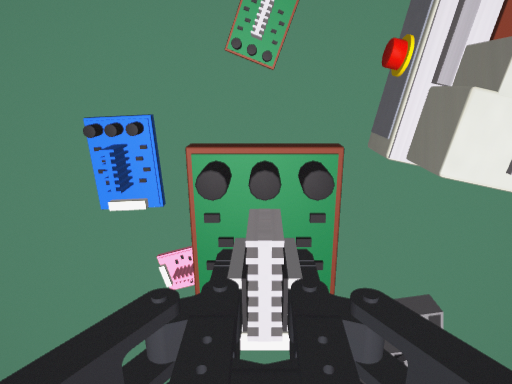

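The board is held straight, plug towards the latch side. The camera puts it about 2 mm off in tool x, so I'll re-check over the nest with both in view.

>>> play_rows(
  rows=[
    {"jaw": 0, "tx": 0, "ty": 0, "tz": -0.035, "wx": 0, "wy": 0, "wz": 0},
    {"jaw": 0, "tx": 0.03, "ty": -0.03, "tz": -0.035, "wx": 0, "wy": 0, "wz": 2},
    {"jaw": 0, "tx": 0.06, "ty": -0.05, "tz": -0.035, "wx": 0, "wy": 0, "wz": 4},
    {"jaw": 0, "tx": 0.09, "ty": -0.075, "tz": -0.035, "wx": 0, "wy": 0, "wz": 6},
    {"jaw": 0, "tx": 0.12, "ty": -0.1, "tz": -0.035, "wx": 0, "wy": 0, "wz": 8},
    {"jaw": 0, "tx": 0.15, "ty": -0.12, "tz": -0.035, "wx": 0, "wy": 0, "wz": 10},
    {"jaw": 0, "tx": 0.18, "ty": -0.14, "tz": -0.035, "wx": 0, "wy": 0, "wz": 12},
    {"jaw": 0, "tx": 0.21, "ty": -0.155, "tz": -0.035, "wx": 0, "wy": 0, "wz": 12},
    {"jaw": 0, "tx": 0.24, "ty": -0.159, "tz": -0.035, "wx": 0, "wy": 0, "wz": 12},
    {"jaw": 0, "tx": 0.257, "ty": -0.159, "tz": -0.02, "wx": 0, "wy": 0, "wz": 12},
    {"jaw": 0, "tx": 0.257, "ty": -0.159, "tz": 0.01, "wx": 0, "wy": 0, "wz": 12},
    {"jaw": 0, "tx": 0.257, "ty": -0.159, "tz": 0.04, "wx": 0, "wy": 0, "wz": 12},
    {"jaw": 0, "tx": 0.257, "ty": -0.159, "tz": 0.07, "wx": 0, "wy": 0, "wz": 12},
    {"jaw": 0, "tx": 0.257, "ty": -0.159, "tz": 0.09, "wx": 0, "wy": 0, "wz": 12},
    {"jaw": 0, "tx": 0.257, "ty": -0.159, "tz": 0.09, "wx": 0, "wy": 0, "wz": 12},
    {"jaw": 0, "tx": 0.257, "ty": -0.159, "tz": 0.09, "wx": 0, "wy": 0, "wz": 12},
    {"jaw": 0, "tx": 0.257, "ty": -0.159, "tz": 0.09, "wx": 0, "wy": 0, "wz": 12},
  ],
)

```text
time_s: 8.85
position: [0.6014, -0.1306, 0.1357]
ee_rot: [-0.0, 0.997, -0.072, -0.001]
force: [-0.7, -0.3, -1.8]
finger_gap: 0.0133
```

```bash
cat > chk.py <<'E'
from h import *
np.set_printoptions(precision=4,suppress=True)
import sys
s=snap('wrist',sys.argv[1]);p,M,o=tcp();C=cloud(s)
T=np.array([[1,.0001,.0008,.0004],[-.0003,.9561,.2931,-.0753],[-.0007,-.2931,.9561,-.1418],[0,0,0,1]])
W=s['cam_to_world']@np.linalg.inv(T)   # nominal tool pose
print('meas',p,o['force'],o['finger_gap'],'cam tool',W[:3,3],np.degrees(np.arctan2(W[1,0],W[0,0])),o['time_s'])
Q=(C-W[:3,3])@W[:3,:3]
m=(np.abs(Q[...,0])<.06)&(np.abs(Q[...,1])<.075)&(Q[...,2]>-.001)&(Q[...,2]<.012)
q=Q[m];r=q[q[:,1]<-.01];print('board x',np.percentile(r[:,0],[.3,99.7]),'y edge',np.percentile(r[:,1],[.1,.3,1]),'z',np.median(r[:,2]))
z=C[...,2];a=np.radians(-8.3);Rm=np.array([[np.cos(a),np.sin(a)],[-np.sin(a),np.cos(a)]])
m=(z>.086)&(z<.0955)&(np.hypot(C[...,0]-.6034,C[...,1]+.1312)<.09)
n,L,st,ce=cv2.connectedComponentsWithStats(m.astype(np.uint8))
for i in range(1,n):
    if st[i,4]>60: 
        g=(C[L==i][:,:2]-[.6034,-.1312])@Rm.T;print('guide px',ce[i],st[i,4],'nest frame',np.percentile(g,[1,99],axis=0).ravel(),'z',C[L==i][:,2].mean())
E
python3 chk.py w6.png
```

```text
meas [ 0.6023 -0.1308  0.1369] [ 1.2158 -0.1995 -2.5107] 0.0129935223935943 cam tool [ 0.6016 -0.1313  0.1358] -8.306815166797495 8.9
board x [-0.0341  0.0353] y edge [-0.0505 -0.0504 -0.0503] z 0.005823195304003998
guide px [202.1073 126.4007] 811 nest frame [-0.0455  0.0345 -0.0211  0.0607] z 0.0897970004254581
guide px [333.4103 131.0256] 897 nest frame [0.021  0.0308 0.0455 0.0602] z 0.08986037326387296
guide px [337.3784 278.5473] 148 nest frame [ 0.0422 -0.0507  0.0455 -0.0293] z 0.09004354588126881
```

View pics/w6.png

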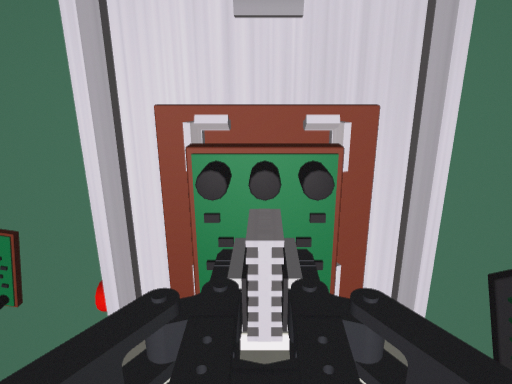

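Guides at (202,126) and (333,131) sit symmetric around the fitted nest. The held board is about 1 mm off in x, so I'll correct that while lowering.

>>> play_rows(
  rows=[
    {"jaw": 0, "tx": 0.001, "ty": 0, "tz": 0.01, "wx": 0, "wy": 0, "wz": 0},
    {"jaw": 0, "tx": 0.001, "ty": 0, "tz": 0.02, "wx": 0, "wy": 0, "wz": 0},
    {"jaw": 0, "tx": 0.001, "ty": 0, "tz": 0.026, "wx": 0, "wy": 0, "wz": 0},
    {"jaw": 0, "tx": 0.001, "ty": 0, "tz": 0.03, "wx": 0, "wy": 0, "wz": 0},
    {"jaw": 0, "tx": 0.001, "ty": 0, "tz": 0.033, "wx": 0, "wy": 0, "wz": 0},
    {"jaw": 0, "tx": 0.001, "ty": 0, "tz": 0.036, "wx": 0, "wy": 0, "wz": 0},
    {"jaw": 0, "tx": 0.001, "ty": 0, "tz": 0.036, "wx": 0, "wy": 0, "wz": 0},
  ],
)

```text
time_s: 9.48
position: [0.6021, -0.1306, 0.0996]
ee_rot: [-0.0, 0.997, -0.072, -0.001]
force: [0.2, -0.6, -3.3]
finger_gap: 0.0131
```

>>> play_rows(
  rows=[
    {"jaw": 0, "tx": 0, "ty": 0, "tz": 0.002, "wx": 0, "wy": 0, "wz": 0},
    {"jaw": 0, "tx": 0, "ty": 0, "tz": 0.004, "wx": 0, "wy": 0, "wz": 0},
    {"jaw": 0, "tx": 0, "ty": 0, "tz": 0.0055, "wx": 0, "wy": 0, "wz": 0},
    {"jaw": 0, "tx": 0, "ty": 0, "tz": 0.0065, "wx": 0, "wy": 0, "wz": 0},
    {"jaw": 0, "tx": 0, "ty": 0, "tz": 0.0065, "wx": 0, "wy": 0, "wz": 0},
  ],
)

```text
time_s: 9.9
position: [0.6024, -0.1307, 0.0936]
ee_rot: [-0.0, 0.997, -0.072, -0.0]
force: [-0.4, 0.5, -2.3]
finger_gap: 0.0129
```

```bash
python3 chk.py w7.png
```

```text
meas [ 0.6025 -0.1307  0.0938] [-0.5075 -0.1687 -2.4525] 0.012973985752045307 cam tool [ 0.6026 -0.1314  0.0937] -8.302573258208787 9.95
board x [-0.0444  0.0459] y edge [-0.061  -0.061  -0.0606] z 0.005647922809964468
guide px [179.     149.5884] 1907 nest frame [-0.0455  0.0301 -0.0211  0.0606] z 0.08972672695214616
guide px [350.8323 149.4646] 1890 nest frame [0.021  0.0301 0.0453 0.0606] z 0.08974943876354789
guide px [264.3612 205.8966] 11344 nest frame [-0.0339 -0.0163  0.0335  0.0491] z 0.08818975013289701
guide px [264.5    355.3571] 574 nest frame [-0.0129 -0.0634  0.0125 -0.0551] z 0.089325567104857
```

>>> play_rows(
  rows=[
    {"jaw": 0, "tx": 0, "ty": 0, "tz": 0.0015, "wx": 0, "wy": 0, "wz": 0},
    {"jaw": 0, "tx": 0, "ty": 0, "tz": 0.0015, "wx": 0, "wy": 0, "wz": 0},
    {"jaw": 0, "tx": 0, "ty": 0, "tz": 0.0015, "wx": 0, "wy": 0, "wz": 0},
  ],
)

```text
time_s: 10.2
position: [0.6029, -0.1308, 0.0928]
ee_rot: [0.0, 0.997, -0.072, 0.0]
force: [-0.5, -0.7, 0.8]
finger_gap: 0.0131
```

>>> play_rows(
  rows=[
    {"jaw": 0.5, "tx": 0, "ty": 0, "tz": 0, "wx": 0, "wy": 0, "wz": 0},
    {"jaw": 0.5, "tx": 0, "ty": 0, "tz": 0, "wx": 0, "wy": 0, "wz": 0},
    {"jaw": 0.5, "tx": 0, "ty": 0, "tz": 0, "wx": 0, "wy": 0, "wz": 0},
    {"jaw": 0.5, "tx": 0, "ty": 0, "tz": 0, "wx": 0, "wy": 0, "wz": 0},
    {"jaw": 0.5, "tx": 0, "ty": 0, "tz": -0.01, "wx": 0, "wy": 0, "wz": 0},
    {"jaw": 0.5, "tx": 0, "ty": 0, "tz": -0.04, "wx": 0, "wy": 0, "wz": 0},
    {"jaw": 0.5, "tx": 0, "ty": 0, "tz": -0.08, "wx": 0, "wy": 0, "wz": 0},
    {"jaw": 0.5, "tx": 0, "ty": 0, "tz": -0.12, "wx": 0, "wy": 0, "wz": 0},
    {"jaw": 0.5, "tx": 0, "ty": 0, "tz": -0.16, "wx": 0, "wy": 0, "wz": 0},
    {"jaw": 0.5, "tx": 0, "ty": -0.04, "tz": -0.2, "wx": 0, "wy": 0, "wz": 0},
    {"jaw": 0.5, "tx": 0, "ty": -0.07, "tz": -0.22, "wx": 0, "wy": 0, "wz": 0},
    {"jaw": 0.5, "tx": 0, "ty": -0.07, "tz": -0.22, "wx": 0, "wy": 0, "wz": 0},
    {"jaw": 0.5, "tx": 0, "ty": -0.07, "tz": -0.22, "wx": 0, "wy": 0, "wz": 0},
  ],
)

```text
time_s: 11.28
position: [0.6141, -0.0594, 0.3162]
ee_rot: [-0.0, 0.997, -0.071, 0.003]
force: [0.5, 0.6, -0.6]
finger_gap: 0.0426
```

```bash
python3 - <<'E'
from h import *
np.set_printoptions(precision=4,suppress=True)
s=snap('wrist','w8.png');p,M,o=tcp();C=cloud(s);print(p,o['force'],o['finger_gap'],o['time_s'])
z=C[...,2];a=np.radians(-8.3);Rm=np.array([[np.cos(a),np.sin(a)],[-np.sin(a),np.cos(a)]]);c=np.array([.6034,-.1312])
N=(C[...,:2]-c)@Rm.T
I=s['color'].astype(int);gr=(I[...,1]-I[...,0]>25)&(I[...,1]-I[...,2]>15)&(abs(z-.088)<.008)&(abs(N[...,0])<.06)&(abs(N[...,1])<.07)
g=N[gr];print('green',len(g),np.percentile(g,[.3,99.7],axis=0),z[gr].mean(),cv2.minAreaRect((g*1000).astype(np.float32)))
A=np.c_[g,np.ones(len(g))];print('plane',np.linalg.lstsq(A,z[gr],rcond=None)[0])
m=(z>.186)&(z<.215)&(N[...,1]>.15);h=N[m];print('handle wrist',len(h),h.mean(0) if len(h) else 0)
for n in('scene','top'):
    s=snap(n);C=cloud(s)
    for d in ctrl.silhouettes(n,'guard_handle')[:1]:
        P=C[d['pixels']];P=P[(P[:,2]>.192)&(P[:,2]<.206)];q=(P[:,:2]-c)@Rm.T;print(n,'handle in nest frame',len(q),np.percentile(q,[3,50,97],axis=0).ravel())
    print(ctrl.pinpoint(n,'guard_handle')[:1] and (at_z(s,ctrl.pinpoint(n,'guard_handle')[0]['uv'],.194)[:2]-c)@Rm.T)
E
```

```text
[ 0.6129 -0.0608  0.3138] [-0.2496  0.3571 -0.8512] 0.04287981294134015 11.3333
green 2759 [[-0.0314 -0.047 ]
 [ 0.0321  0.0462]] 0.08743093727045874 ((0.3945121765136719, -0.6178169250488281), (63.86198806762695, 94.0119400024414), 0.2512940466403961)
plane [0.0003 0.0002 0.0874]
handle wrist 0 0
scene handle in nest frame 180 [-0.054   0.2956  0.0063  0.3021  0.0588  0.3065]
[0.0008 0.2974]
top handle in nest frame 104 [-0.0591  0.2949 -0.0014  0.2997  0.0525  0.3059]
[-0.0142  0.2985]
```

View pics/w8.png

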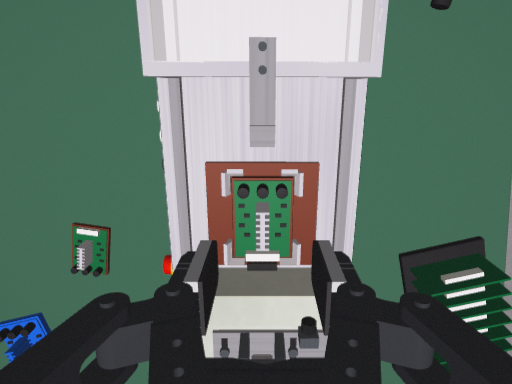

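The board is seated: green top flat at z 87.4 mm, centred within 0.6 mm, white plug (262,257) at the contact block and latch end. Next is the handle, at about nest y 0.300.

```bash
python3 - <<'E'
from h import *
go([.6467,.1657,.27],81.7)
print(tcp()[2]['joint_positions'])
E
```

```text
t [ 0.0011 -0.2305  0.0411] w [ 0.1   0.09 89.93]
[-1.69823009e-01  3.18130641e-01  1.28817482e+00 -1.76321275e-04
  1.53740703e+00 -2.37522558e-02]
```

>>> play_rows(
  rows=[
    {"jaw": 1, "tx": 0, "ty": -0.23, "tz": 0.01, "wx": 0, "wy": 0, "wz": 90},
    {"jaw": 1, "tx": 0, "ty": -0.23, "tz": 0.041, "wx": 0, "wy": 0, "wz": 90},
    {"jaw": 1, "tx": 0, "ty": -0.23, "tz": 0.041, "wx": 0, "wy": 0, "wz": 90},
    {"jaw": 1, "tx": 0, "ty": -0.23, "tz": 0.041, "wx": 0, "wy": 0, "wz": 90},
    {"jaw": 1, "tx": 0, "ty": -0.23, "tz": 0.041, "wx": 0, "wy": 0, "wz": 90},
    {"jaw": 1, "tx": 0, "ty": -0.23, "tz": 0.041, "wx": 0, "wy": 0, "wz": 90},
    {"jaw": 1, "tx": 0, "ty": -0.23, "tz": 0.041, "wx": 0, "wy": 0, "wz": 90},
    {"jaw": 1, "tx": 0, "ty": -0.23, "tz": 0.041, "wx": 0, "wy": 0, "wz": 90},
    {"jaw": 1, "tx": 0, "ty": -0.23, "tz": 0.041, "wx": 0, "wy": 0, "wz": 90},
    {"jaw": 1, "tx": 0, "ty": -0.23, "tz": 0.041, "wx": 0, "wy": 0, "wz": 90},
    {"jaw": 1, "tx": 0, "ty": -0.23, "tz": 0.041, "wx": 0, "wy": 0, "wz": 90},
    {"jaw": 1, "tx": 0, "ty": -0.23, "tz": 0.041, "wx": 0, "wy": 0, "wz": 90},
    {"jaw": 1, "tx": 0, "ty": -0.23, "tz": 0.041, "wx": 0, "wy": 0, "wz": 90},
    {"jaw": 1, "tx": 0, "ty": -0.23, "tz": 0.041, "wx": 0, "wy": 0, "wz": 90},
    {"jaw": 1, "tx": 0, "ty": -0.23, "tz": 0.041, "wx": 0, "wy": 0, "wz": 90},
  ],
)

```text
time_s: 12.98
position: [0.6459, 0.1658, 0.2709]
ee_rot: [-0.0, -0.655, 0.756, 0.0]
force: [-0.3, 0.3, 0.0]
finger_gap: 0.0859
```

```bash
python3 - <<'E'
from h import *
np.set_printoptions(precision=4,suppress=True)
s=snap('wrist','w9.png');p,M,o=tcp();C=cloud(s);print(p,o['force'],o['time_s'],o['joint_positions'])
T=np.array([[1,.0001,.0008,.0004],[-.0003,.9561,.2931,-.0753],[-.0007,-.2931,.9561,-.1418],[0,0,0,1]])
W=s['cam_to_world']@np.linalg.inv(T);print('cam tool',W[:3,3],W[:3,0])
Q=(C-W[:3,3])@W[:3,:3];m=(C[...,2]>.192)&(C[...,2]<.206)&(np.hypot(C[...,0]-.6467,C[...,1]-.1657)<.075)
q=Q[m];print(len(q),np.percentile(q,[2,50,98],axis=0));print('px',np.argwhere(m).mean(0)[::-1])
print(cv2.minAreaRect((q[:,:2]*1000).astype(np.float32)))
E
```

```text
[0.6458 0.1658 0.2709] [-0.5023 -0.345  -0.6486] 13.0333 [ 0.188   0.4125  1.2387 -0.0001  1.4909  1.9015]
cam tool [0.6461 0.1661 0.2709] [-0.1422 -0.9898  0.0005]
3045 [[-0.0057 -0.0591  0.0708]
 [ 0.0003 -0.0084  0.0726]
 [ 0.0057  0.0536  0.0766]]
px [263.5475 193.8893]
((0.22662782669067383, -1.8051109313964844), (11.947004318237305, 120.10885620117188), 0.4605835974216461)
```

View pics/w9.png

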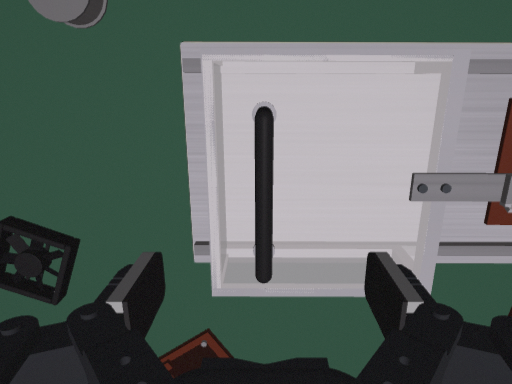

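The black bar spans (264,110)-(264,280) and is centred between the jaws. Lowering and gripping.

>>> play_rows(
  rows=[
    {"jaw": 1, "tx": 0, "ty": -0.002, "tz": 0.03, "wx": 0, "wy": 0, "wz": 0},
    {"jaw": 1, "tx": 0, "ty": -0.002, "tz": 0.06, "wx": 0, "wy": 0, "wz": 0},
    {"jaw": 1, "tx": 0, "ty": -0.002, "tz": 0.085, "wx": 0, "wy": 0, "wz": 0},
    {"jaw": 1, "tx": 0, "ty": -0.002, "tz": 0.098, "wx": 0, "wy": 0, "wz": 0},
    {"jaw": 1, "tx": 0, "ty": -0.002, "tz": 0.098, "wx": 0, "wy": 0, "wz": 0},
    {"jaw": 1, "tx": 0, "ty": -0.002, "tz": 0.098, "wx": 0, "wy": 0, "wz": 0},
    {"jaw": 0, "tx": 0, "ty": -0.002, "tz": 0.098, "wx": 0, "wy": 0, "wz": 0},
    {"jaw": 0, "tx": 0, "ty": -0.002, "tz": 0.098, "wx": 0, "wy": 0, "wz": 0},
    {"jaw": 0, "tx": 0, "ty": -0.002, "tz": 0.098, "wx": 0, "wy": 0, "wz": 0},
    {"jaw": 0, "tx": 0, "ty": -0.002, "tz": 0.098, "wx": 0, "wy": 0, "wz": 0},
    {"jaw": 0, "tx": 0, "ty": -0.002, "tz": 0.098, "wx": 0, "wy": 0, "wz": 0},
    {"jaw": 0, "tx": 0, "ty": -0.002, "tz": 0.098, "wx": 0, "wy": 0, "wz": 0},
    {"jaw": 0, "tx": 0, "ty": -0.002, "tz": 0.098, "wx": 0, "wy": 0, "wz": 0},
    {"jaw": 0, "tx": 0, "ty": -0.002, "tz": 0.098, "wx": 0, "wy": 0, "wz": 0},
  ],
)

```text
time_s: 14.2
position: [0.648, 0.166, 0.174]
ee_rot: [0.0, -0.654, 0.756, -0.0]
force: [-0.9, -1.5, 3.2]
finger_gap: 0.0103
```

>>> play_rows(
  rows=[
    {"jaw": 0, "tx": 0.005, "ty": 0, "tz": 0, "wx": 0, "wy": 0, "wz": 0},
    {"jaw": 0, "tx": 0.015, "ty": 0, "tz": 0, "wx": 0, "wy": 0, "wz": 0},
    {"jaw": 0, "tx": 0.03, "ty": 0, "tz": 0, "wx": 0, "wy": 0, "wz": 0},
    {"jaw": 0, "tx": 0.045, "ty": 0, "tz": 0, "wx": 0, "wy": 0, "wz": 0},
    {"jaw": 0, "tx": 0.06, "ty": 0, "tz": 0, "wx": 0, "wy": 0, "wz": 0},
    {"jaw": 0, "tx": 0.075, "ty": 0, "tz": 0, "wx": 0, "wy": 0, "wz": 0},
    {"jaw": 0, "tx": 0.09, "ty": 0, "tz": 0, "wx": 0, "wy": 0, "wz": 0},
    {"jaw": 0, "tx": 0.105, "ty": 0, "tz": 0, "wx": 0, "wy": 0, "wz": 0},
    {"jaw": 0, "tx": 0.12, "ty": 0, "tz": 0, "wx": 0, "wy": 0, "wz": 0},
    {"jaw": 0, "tx": 0.135, "ty": 0, "tz": 0, "wx": 0, "wy": 0, "wz": 0},
    {"jaw": 0, "tx": 0.15, "ty": 0, "tz": 0, "wx": 0, "wy": 0, "wz": 0},
    {"jaw": 0, "tx": 0.16, "ty": 0, "tz": 0, "wx": 0, "wy": 0, "wz": 0},
    {"jaw": 0, "tx": 0.168, "ty": 0, "tz": 0, "wx": 0, "wy": 0, "wz": 0},
    {"jaw": 0, "tx": 0.17, "ty": 0, "tz": 0, "wx": 0, "wy": 0, "wz": 0},
    {"jaw": 0, "tx": 0.17, "ty": 0, "tz": 0, "wx": 0, "wy": 0, "wz": 0},
  ],
)

```text
time_s: 15.45
position: [0.623, -0.0048, 0.174]
ee_rot: [-0.0, -0.654, 0.757, -0.001]
force: [-0.7, -1.1, 7.1]
finger_gap: 0.0101
```

>>> play_rows(
  rows=[
    {"jaw": 0, "tx": 0.005, "ty": 0, "tz": -0.001, "wx": 0, "wy": 0, "wz": 0},
    {"jaw": 0, "tx": 0.01, "ty": 0, "tz": -0.001, "wx": 0, "wy": 0, "wz": 0},
    {"jaw": 0, "tx": 0.015, "ty": 0, "tz": -0.001, "wx": 0, "wy": 0, "wz": 0},
    {"jaw": 0, "tx": 0.02, "ty": 0, "tz": -0.001, "wx": 0, "wy": 0, "wz": 0},
    {"jaw": 0, "tx": 0.02, "ty": 0, "tz": -0.001, "wx": 0, "wy": 0, "wz": 0},
  ],
)

```text
time_s: 15.87
position: [0.6201, -0.0239, 0.174]
ee_rot: [-0.001, -0.654, 0.757, -0.0]
force: [1.0, -2.0, 0.1]
finger_gap: 0.01
```

```bash
python3 - <<'E'
from h import *
np.set_printoptions(precision=4,suppress=True)
p,M,o=tcp();print(p,M.T@o['force'])
s=snap('scene','s2.png');print(ctrl.recognise('scene','latch')[:2],ctrl.recognise('scene','buffer')[:2])
t=cv2.resize(cv2.imread('pics/s2.png')[170:300,110:310],None,fx=4,fy=4,interpolation=cv2.INTER_CUBIC);cv2.imwrite('pics/s2c.png',t)
E
```

```text
[ 0.6201 -0.0239  0.174 ] [ 1.8796 -1.28   -0.0722]
[{'uv': [151.0, 196.7], 'confidence': 0.6}] [{'uv': [355.4, 228.0], 'confidence': 0.21}]
```

>>> play_rows(
  rows=[
    {"jaw": 0, "tx": 0.003, "ty": 0, "tz": 0, "wx": 0, "wy": 0, "wz": 0},
    {"jaw": 0, "tx": 0.006, "ty": 0, "tz": 0, "wx": 0, "wy": 0, "wz": 0},
    {"jaw": 0, "tx": 0.009, "ty": 0, "tz": 0, "wx": 0, "wy": 0, "wz": 0},
    {"jaw": 0, "tx": 0.01, "ty": 0, "tz": 0, "wx": 0, "wy": 0, "wz": 0},
    {"jaw": 0, "tx": 0.01, "ty": 0, "tz": 0, "wx": 0, "wy": 0, "wz": 0},
  ],
)

```text
time_s: 16.43
position: [0.6189, -0.0323, 0.1741]
ee_rot: [-0.0, -0.654, 0.756, 0.0]
force: [2.3, -0.1, -3.0]
finger_gap: 0.0097
```

>>> play_rows(
  rows=[
    {"jaw": 0, "tx": 0.003, "ty": 0, "tz": 0, "wx": 0, "wy": 0, "wz": 0},
    {"jaw": 0, "tx": 0.005, "ty": 0, "tz": 0, "wx": 0, "wy": 0, "wz": 0},
    {"jaw": 0, "tx": 0.005, "ty": 0, "tz": 0, "wx": 0, "wy": 0, "wz": 0},
  ],
)

```text
time_s: 16.68
position: [0.6181, -0.0375, 0.1741]
ee_rot: [-0.0, -0.654, 0.756, -0.0]
force: [2.7, -0.8, -4.4]
finger_gap: 0.0099
```

>>> play_rows(
  rows=[
    {"jaw": 0, "tx": 0.003, "ty": 0, "tz": 0.0005, "wx": 0, "wy": 0, "wz": 0},
    {"jaw": 0, "tx": 0.005, "ty": 0, "tz": 0.0005, "wx": 0, "wy": 0, "wz": 0},
    {"jaw": 0, "tx": 0.005, "ty": 0, "tz": 0.0005, "wx": 0, "wy": 0, "wz": 0},
  ],
)

```text
time_s: 16.93
position: [0.6174, -0.0425, 0.174]
ee_rot: [-0.0, -0.654, 0.756, -0.0]
force: [1.0, -0.0, -2.2]
finger_gap: 0.0098
```

>>> play_rows(
  rows=[
    {"jaw": 0, "tx": 0.003, "ty": 0, "tz": 0, "wx": 0, "wy": 0, "wz": 0},
    {"jaw": 0, "tx": 0.005, "ty": 0, "tz": 0, "wx": 0, "wy": 0, "wz": 0},
    {"jaw": 0, "tx": 0.005, "ty": 0, "tz": 0, "wx": 0, "wy": 0, "wz": 0},
  ],
)

```text
time_s: 17.18
position: [0.6167, -0.0472, 0.174]
ee_rot: [0.0, -0.654, 0.757, 0.0]
force: [0.5, 1.1, 0.7]
finger_gap: 0.0102
```

>>> play_rows(
  rows=[
    {"jaw": 0, "tx": 0.003, "ty": 0, "tz": 0, "wx": 0, "wy": 0, "wz": 0},
    {"jaw": 0, "tx": 0.005, "ty": 0, "tz": 0, "wx": 0, "wy": 0, "wz": 0},
    {"jaw": 0, "tx": 0.005, "ty": 0, "tz": 0, "wx": 0, "wy": 0, "wz": 0},
  ],
)

```text
time_s: 17.43
position: [0.6161, -0.0516, 0.174]
ee_rot: [0.0, -0.654, 0.756, 0.0]
force: [1.2, 4.0, -0.3]
finger_gap: 0.0099
```

>>> play_rows(
  rows=[
    {"jaw": 0, "tx": 0.003, "ty": 0, "tz": 0, "wx": 0, "wy": 0, "wz": 0},
    {"jaw": 0, "tx": 0.005, "ty": 0, "tz": 0, "wx": 0, "wy": 0, "wz": 0},
    {"jaw": 0, "tx": 0.005, "ty": 0, "tz": 0, "wx": 0, "wy": 0, "wz": 0},
  ],
)

```text
time_s: 17.68
position: [0.6154, -0.0563, 0.174]
ee_rot: [0.0, -0.654, 0.756, 0.0]
force: [2.2, 4.0, 0.4]
finger_gap: 0.0101
```

>>> play_rows(
  rows=[
    {"jaw": 0, "tx": 0.002, "ty": 0, "tz": 0, "wx": 0, "wy": 0, "wz": 0},
    {"jaw": 0, "tx": 0.003, "ty": 0, "tz": 0, "wx": 0, "wy": 0, "wz": 0},
    {"jaw": 0, "tx": 0.003, "ty": 0, "tz": 0, "wx": 0, "wy": 0, "wz": 0},
  ],
)

```text
time_s: 17.93
position: [0.6152, -0.0575, 0.174]
ee_rot: [0.002, -0.654, 0.756, 0.001]
force: [2.7, 8.2, 1.2]
finger_gap: 0.0104
```

>>> play_rows(
  rows=[
    {"jaw": 0, "tx": 0.002, "ty": 0, "tz": 0, "wx": 0, "wy": 0, "wz": 0},
    {"jaw": 0, "tx": 0.004, "ty": 0, "tz": 0, "wx": 0, "wy": 0, "wz": 0},
    {"jaw": 0, "tx": 0.006, "ty": 0, "tz": 0, "wx": 0, "wy": 0, "wz": 0},
    {"jaw": 0, "tx": 0.006, "ty": 0, "tz": 0, "wx": 0, "wy": 0, "wz": 0},
  ],
)

```text
time_s: 18.27
position: [0.6144, -0.0629, 0.174]
ee_rot: [0.002, -0.654, 0.756, 0.001]
force: [2.6, 9.9, 1.0]
finger_gap: 0.01
```

>>> play_rows(
  rows=[
    {"jaw": 0, "tx": 0.002, "ty": 0, "tz": 0, "wx": 0, "wy": 0, "wz": 0},
    {"jaw": 0, "tx": 0.004, "ty": 0, "tz": 0, "wx": 0, "wy": 0, "wz": 0},
    {"jaw": 0, "tx": 0.006, "ty": 0, "tz": 0, "wx": 0, "wy": 0, "wz": 0},
    {"jaw": 0, "tx": 0.006, "ty": 0, "tz": 0, "wx": 0, "wy": 0, "wz": 0},
  ],
)

```text
time_s: 18.6
position: [0.6136, -0.0684, 0.174]
ee_rot: [0.002, -0.654, 0.756, 0.002]
force: [3.5, 11.4, 0.8]
finger_gap: 0.0098
```

>>> play_rows(
  rows=[
    {"jaw": 0, "tx": 0.002, "ty": 0, "tz": 0, "wx": 0, "wy": 0, "wz": 0},
    {"jaw": 0, "tx": 0.004, "ty": 0, "tz": 0, "wx": 0, "wy": 0, "wz": 0},
    {"jaw": 0, "tx": 0.004, "ty": 0, "tz": 0, "wx": 0, "wy": 0, "wz": 0},
  ],
)

```text
time_s: 18.85
position: [0.6129, -0.0731, 0.174]
ee_rot: [0.002, -0.654, 0.756, 0.001]
force: [2.0, 9.5, 0.9]
finger_gap: 0.01
```

>>> play_rows(
  rows=[
    {"jaw": 0, "tx": 0.0008, "ty": 0, "tz": 0, "wx": 0, "wy": 0, "wz": 0},
    {"jaw": 0, "tx": 0.0015, "ty": 0, "tz": 0, "wx": 0, "wy": 0, "wz": 0},
    {"jaw": 0, "tx": 0.0015, "ty": 0, "tz": 0, "wx": 0, "wy": 0, "wz": 0},
  ],
)

```text
time_s: 19.1
position: [0.6125, -0.076, 0.174]
ee_rot: [0.001, -0.654, 0.756, 0.0]
force: [1.7, 3.0, 0.4]
finger_gap: 0.0098
```

>>> play_rows(
  rows=[
    {"jaw": 0, "tx": -0.002, "ty": 0, "tz": 0, "wx": 0, "wy": 0, "wz": 0},
    {"jaw": 0, "tx": -0.004, "ty": 0, "tz": 0, "wx": 0, "wy": 0, "wz": 0},
    {"jaw": 0, "tx": -0.004, "ty": 0, "tz": 0, "wx": 0, "wy": 0, "wz": 0},
  ],
)

```text
time_s: 19.35
position: [0.6125, -0.0764, 0.174]
ee_rot: [-0.002, -0.654, 0.756, -0.002]
force: [-1.6, -6.5, 1.4]
finger_gap: 0.0098
```

The guard resists a backward pull (-6.5 N, no movement), so it has latched. I'll relax, release and withdraw.

>>> play_rows(
  rows=[
    {"jaw": 0, "tx": 0.0025, "ty": 0, "tz": 0, "wx": 0, "wy": 0, "wz": 0},
    {"jaw": 0, "tx": 0.0025, "ty": 0, "tz": 0, "wx": 0, "wy": 0, "wz": 0},
    {"jaw": 0.8, "tx": 0.0025, "ty": 0, "tz": 0, "wx": 0, "wy": 0, "wz": 0},
    {"jaw": 0.8, "tx": 0.0025, "ty": 0, "tz": 0, "wx": 0, "wy": 0, "wz": 0},
    {"jaw": 0.8, "tx": 0.0025, "ty": 0, "tz": 0, "wx": 0, "wy": 0, "wz": 0},
    {"jaw": 0.8, "tx": 0.0025, "ty": 0, "tz": 0, "wx": 0, "wy": 0, "wz": 0},
    {"jaw": 0.8, "tx": 0.0025, "ty": 0, "tz": 0, "wx": 0, "wy": 0, "wz": 0},
    {"jaw": 0.8, "tx": 0.0025, "ty": 0, "tz": 0, "wx": 0, "wy": 0, "wz": 0},
    {"jaw": 0.8, "tx": 0.0025, "ty": 0, "tz": -0.02, "wx": 0, "wy": 0, "wz": 0},
    {"jaw": 0.8, "tx": 0.0025, "ty": 0, "tz": -0.05, "wx": 0, "wy": 0, "wz": 0},
    {"jaw": 0.8, "tx": 0.0025, "ty": 0, "tz": -0.09, "wx": 0, "wy": 0, "wz": 0},
    {"jaw": 0.8, "tx": 0.0025, "ty": 0, "tz": -0.13, "wx": 0, "wy": 0, "wz": 0},
    {"jaw": 0.8, "tx": 0.0025, "ty": 0, "tz": -0.15, "wx": 0, "wy": 0, "wz": 0},
    {"jaw": 0.8, "tx": -0.03, "ty": 0, "tz": -0.15, "wx": 0, "wy": 0, "wz": 0},
    {"jaw": 0.8, "tx": -0.06, "ty": 0, "tz": -0.15, "wx": 0, "wy": 0, "wz": 0},
    {"jaw": 0.8, "tx": -0.06, "ty": 0, "tz": -0.15, "wx": 0, "wy": 0, "wz": 0},
  ],
)

```text
time_s: 20.68
position: [0.6222, -0.009, 0.3247]
ee_rot: [0.002, -0.655, 0.755, 0.001]
force: [-0.6, 0.3, -1.2]
finger_gap: 0.0684
```

```bash
python3 - <<'E'
from h import *
np.set_printoptions(precision=4,suppress=True)
p,M,o=tcp();print(p,o['force'],o['time_s'])
s=snap('wrist');C=cloud(s);a=np.radians(-8.3);Rm=np.array([[np.cos(a),np.sin(a)],[-np.sin(a),np.cos(a)]]);c=np.array([.6034,-.1312])
N=(C[...,:2]-c)@Rm.T
m=(C[...,2]>.19)&(C[...,2]<.206)&(abs(N[...,0])<.05)&(abs(N[...,1]-.06)<.05);print('bar y in nest frame',m.sum(),N[m].mean(0))
for i in range(4): ctrl.snapshot('wrist')
s2=snap('wrist');C=cloud(s2);N=(C[...,:2]-c)@Rm.T
m=(C[...,2]>.19)&(C[...,2]<.206)&(abs(N[...,0])<.05)&(abs(N[...,1]-.06)<.05);print('later',N[m].mean(0))
s=snap('scene','s3.png')
w=cv2.cvtColor(s2['color'],cv2.COLOR_RGB2BGR)
t=cv2.resize(cv2.imread('pics/s3.png')[150:310,80:300],(528,384),interpolation=cv2.INTER_CUBIC);cv2.imwrite('pics/f1.png',cv2.resize(np.hstack([t,w]),(798,295)))
E
```

```text
[ 0.6222 -0.009   0.3247] [-0.6076  0.2774 -1.152 ] 20.6833
bar y in nest frame 1771 [0.0026 0.0561]
later [0.0027 0.056 ]
```

View pics/f1.png

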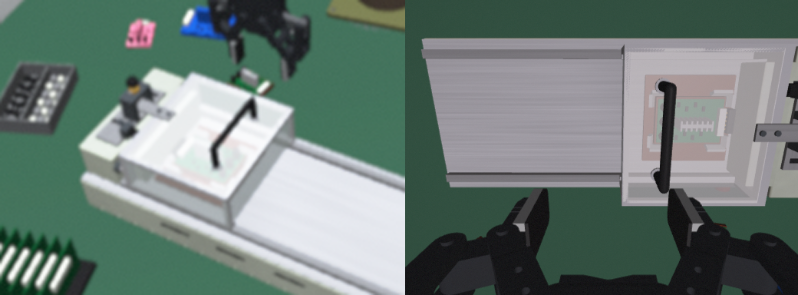

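The guard is shut over the board and its bar stays at nest y 0.056. Tongue in the latch, board visible seated beneath, gripper clear. Handing in.

```bash
python3 -c "
from station import ctrl
print(ctrl.sign_off())"
```

```text
the job is handed in; nothing more can be done
None
```

The larger green board is in the nest with its white plug towards the latch. The guard is shut and latched, and I handed the job in at about 21 s on the robot's clock.

- **Board:** after release, its top measured flat at about 87.4 mm, centred within about 0.6 mm and turned 0.25° from the nest axes. Contact force on seating was about 3 N.
- **Guard:** the force rose to about 12 N as the bolt lifted, then dropped to about 3 N at the click, where I stopped. A gentle pull back met 6.5 N and the guard did not move. With the gripper open and clear, the bar stayed at 56 mm on the nest's y axis in two looks about 0.25 s apart.
- **Not checked:** I judged the latch by feel and by the guard staying put, and never measured the bolt's lift. I did not measure the buffer squeeze either. The network's only buffer report was a low-confidence one in the wrong place, so I ignored it.
- **Oddities:** the first move call was refused because its rows lacked some keys, and nothing moved. Arm position readings wandered by 1–2 mm, so I set the final alignment from the wrist camera.
- **Other things on the bench:** I did not touch them. I did not measure their positions again at the end.

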